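Close the open tape jar with its quarter-turn lid

ROBOT

A 6-joint arm with a two-finger parallel gripper is mounted at the origin on a cart in front of the work surface, level with it; the furniture and walls round the work are solid. World frame = base frame: x ahead of the robot, y to its left, z up, the work surface at z = 0. Lengths are in m, angles in rad, forces in N, time in s.
With the tool pointing down it reaches from about 0.375 to 0.9 m from the base axis. Payload 3.1 kg.
Tool frame: the origin (TCP) lies at the centre of the arm's flange, where the gripper is bolted on; the fingertips stand robot.tip_extent ahead of it and the grasp point (between the pads) lies 164 mm ahead of it (robot.tip_extent is the distance from the TCP to the fingertips, in m); z points along the fingers, y is the line along which they close (so a half turn about z gives the same grasp; the last joint's range is limited). The gripper opens to 87 mm and grips with 3 to 60 N. Pads are 19 mm wide; open, the fingers measure 117 mm over their backs; the gripper's body (75 mm by 190 mm) begins 51 mm behind the grasp point.
Start: joints at [0.973, 0.527, 1.433, -0, 1.181, -0.178], TCP at [0.255, 0.571, 0.405] pointing down, gripper open.
Joint ranges: [-3.08, 3.08], [-0.75, 2.2], [0.22, 2.44], [-1.43, 4.57], [0, 2.65], [-2.85, 2.85]. Speed limits (rad/s): [2.79, 2.79, 3.14, 3.14, 3.14, 3.14].

INTERFACE

Orientations are given as a unit quaternion [x, y, z, w].
In Python, from rig import get_obs, camera, hand_in, cut_out, robot gives the robot as it stands.
- The arm moves only by the tool step_arm, never from a script. Its argument "rows" is a list of rows, each a list of 6 numbers: the shift along the world's x, y, z in m, then the turn, a rotation vector about the world's x, y, z in degrees. A call has 1 to 12 rows; each row shifts and turns the commanded pose from where the row before left it; what a row does not reach is not made up. A row lasts 1/8 s, in which the tool goes at most 62.5 mm and 10.7 degrees, less where a joint would pass 70% of its speed; a pose out of reach is approached as far as the arm can. A call is refused whole if a number of a shift passes 0.0625 or a number of a turn 10.7, either way. A call with a gripper value outside its range is refused whole. "jaw" is the finger opening in m, from 0 to 0.087, set as the call begins (left out, the last holds). The fingers move at their own pace and stop on an object; "squeeze" is the grip in N (left out, the last holds). Time passes only in rows, so rows that do not move let the fingers close. It gives the time, the measured TCP pose, the force, the opening and the grip force at its end, in the units of the state.
- get_obs(): the state, without advancing time (a new reading comes with each control period).
- camera(name): name is "scene" or "top" or "wrist"; returns a dict with "pixels" (420x560x3 uint8, blue, green, red), "depth" (420x560 float32, m along the optical axis (not along the pixel's ray), 0 where there is no reading), "fov_y" (degrees; the focal length in pixels is half the picture's height over the tangent of half this angle, whatever the lens; pixels are square), "cx", "cy" (the principal point, pixels), "extrinsics" (4x4, takes a point from camera to world coordinates); the wrist camera has in their place "mount" (4x4, takes a point from camera to tool coordinates, whose origin is the TCP and whose axes are the flange's). Camera axes: x right, y up, looking along -z (the intrinsics and any distortion apply to the point x, -y, -z); pixel columns grow to the right and rows downward; lengths in m; the calibration is good to about 2 mm. A picture is of the moment at which its call begins: read the wrist's pose just before it.
- hand_in(): hands the job in; it is judged then, once.
Trained networks look in the newest picture that a camera, given by its name, has taken for a name from the list of things; names that differ only in an ending like _2 or _b are one class to them, and where a whole thing is asked for, a point or a joint stands for the part that bears it (a point fixed in the world has none). Each returns a list of dicts, best first, with "confidence" (0 to 1); they miss things now and then, are a little off and sometimes report something else, mostly with a low value. They report only what shows in the picture. A call takes as long as a camera call. They do not tell look-alikes from the thing itself.
- cut_out(label, camera): "region" (420x560 bool, what is visible of it) and "extent" ([centre column, centre row, width, height] in pixels, round what is visible of it).
The state is a dict: "time": time; "q": joint angles; "joint_velocities": joint speeds; "joint_torque": joint torques, N m; "position": TCP position; "tool_rot": TCP orientation; "ft_force": force on the tool from outside, world axes, zero at the start; "moment": the same for the moment, N m; "grip_width": finger opening in m; "grip_force": force on a finger pad.
Only numpy, scipy, OpenCV 4.12 (cv2) and the standard library are available. Lean on these libraries where they do the work, as an engineer would, in place of code of your own. Each camera call takes 0.05 s, during which the arm holds its last target. There are 200 camera calls.

TASK

One of the two clear jars of tape rolls stands open. Take the loose grey lid by its bar, set it level on the open jar and turn it backwards (anticlockwise from above) under a light press until you feel it drop into the thread, then screw it down clockwise until it is fully home against its stop. Work gently, by feel, without forcing or overtightening it; let go, and leave the other things on the table where they stand.

Things in the scene. Friction and masses are not known exactly. Their poses are not given: they have to be found in the camera images.
- lid: The loose grey plastic lid, right side up on the table. Ribbed skirt 72 mm across (66.8 inside), 20 mm high, open below; flat top at 20 mm, carrying a grip bar 54 mm long, 14 mm thick, from 20 to 41 mm above the foot. 56 to 112 g. Origin: centre of the skirt's foot; z up; the bar runs along the lid's own x, so pinch it across y.
- lid_grip (a point): A point inside the lid's grip bar, on the lid's axis, 34 mm above the skirt's foot.
- lid_lugs (a point): A point on the lid's axis, 2 mm above the skirt's foot: the level of the four round lugs, 3.5 mm thick, that stand inwards from the skirt at +x, +y, -x and -y and leave an opening 57.7 mm across.
- stand: Square beech block (96 x 96 x 12 mm, round collar up to 22 mm) holding the open jar; fixed. The jar, clear, 72 mm across, with two tape rolls in it, is pressed into the block and neither turns nor lifts. Origin: centre of the block's underside, on the jar's axis; z up. The angle at which the jar's thread starts differs each time and does not follow from the block's yaw.
- jar_rim (a point): Centre of the open jar's rim, on its axis, 84 mm above the table; z up. The white neck is 52 mm across at the rim, 55 mm from 2.5 mm below it. Foot of the lid below this point: 4.25 mm with the lugs on the ridges (1.75 mm if on the ribs), 12.75 mm when dropped into the thread, 16.75 mm fully home.
- thread_top (a point): On the jar's axis, 4 mm below the rim: level of the ridges of the four-start thread, 64 mm across. Each quarter, clockwise from above: entry gap 19.5 degrees, ridge 65 degrees with a level top, stop rib 5.5 degrees, 2.5 mm higher than the ridge. On the ridges the lid is blocked by the ribs if turned clockwise; anticlockwise it reaches the gaps within 80 degrees and can fall.
- thread_entry (a point): On the jar's axis, where the foot of the lid's skirt lies once the lugs have dropped 8.5 mm from the ridges (11 mm from the ribs) into the gaps; ribs then block further anticlockwise turning. A hand holding the lid must follow it down. Clockwise, under the ridges, the track is level for a few degrees and then falls 4 mm over 58 degrees (3.9 mm per rad).
- thread_home (a point): On the jar's axis, where the foot of the lid's skirt lies when fully home. The track runs level for the last few degrees up to a rigid stop, felt as a sudden rise of the turning moment; moments up to 0.5 N m on the lid do no harm. Pressing alone does not seat the lid: the track carries it until it is turned.
- stand_full: The other block, the same, with a jar that is already closed (its lid is fixed and reaches 108 mm above the table). Leave it alone. Origin: centre of the block's underside.
- tape_roll: A loose roll of tape lying flat, 51 mm across, 18 mm high; a bystander. Origin: centre of its underside.
- ink_box: A loose black ink pad box with a white label, 69 x 86 x 21 mm; a bystander. Origin: centre of its underside.
- ink_box_2: A loose plain black ink pad box, 69 x 76 x 20 mm; a bystander. Origin: centre of its underside.
- roller: A loose black roller stamp, standing, 23 x 23 x 68 mm; a bystander. Origin: centre of its underside.
- card_pack: A loose flat white pack, 85 x 110 x 12 mm; a bystander. Origin: centre of its underside.
Not all that is in view belongs to the job. Leave any turquoise look-alike of the lid alone.

How it is judged:
By the outcome, as a careful person would: the job done as asked, in the order asked, and still so for the second after the job is handed in, with the robot touching nothing.
It also fails if it takes over 64 s, if anything falls off the work surface, if the arm or the gripper's body presses on something with over 40 N, if the wrist force passes 120 N, or if a joint passes its speed limit or range.

## Working session

There is one attempt and no reset: what is moved stays moved. The work goes in short steps, Python scripts to look and compute and a tool call to move; the robot and the scene stay as the last step left them, time stands still between calls to the robot, and variables do not carry over. Pictures are saved under pics/ and viewed, at most 10 in all, crops included, and the job is handed in when it is done.

Besides the shell and the picture viewer there is one more tool, called after "Request:" as a command line: name --pt "numbers of a row" for each row, then --argument value for the rest. step_arm: Moves the arm, as the interface text tells. Its arguments: {"type":"object","properties":{"rows":{"type":"array"},"jaw":{"type":"number"},"squeeze":{"type":"number"}},"required":["rows"]}

```bash
mkdir -p pics
cat > h.py <<'E'
import numpy as np,cv2
from rig import *
from scipy.spatial.transform import Rotation as R
def world(c,T=None):
    H,W=c["depth"].shape;f=H/2/np.tan(np.radians(c["fov_y"])/2)
    v,u=np.mgrid[:H,:W];d=c["depth"].astype(float)
    P=np.stack([(u-c["cx"])/f*d,-(v-c["cy"])/f*d,-d],-1)
    T=c["extrinsics"] if T is None else T
    return P@np.array(T)[:3,:3].T+np.array(T)[:3,3]
E
python3 - <<'E'
from h import *
print(robot.__dict__ if hasattr(robot,'__dict__') else robot)
o=get_obs();print(o)
for n in("scene","top"):
    c=camera(n);cv2.imwrite(f"pics/{n}.png",c["pixels"]);P=world(c);np.save(n,P)
    print(n,[k for k in c],c["extrinsics"])
    for l in("lid","stand"):
        for r in cut_out(l,n):
            m=r["region"]&(c["depth"]>0);Q=P[m]
            print(l,r["confidence"],np.round(r["extent"]),np.round(np.median(Q,0),3),np.round(np.percentile(Q,[2,98],axis=0),3).tolist(),c["pixels"][m].mean(0).round())
E
```

```text
{}
{'time': 0.0, 'q': array([ 9.72484797e-01,  5.28459066e-01,  1.43390726e+00, -1.06206820e-05,
        1.18141069e+00, -1.78511011e-01]), 'joint_velocities': array([ 0.00159446,  0.00073525, -0.00078046,  0.00151054, -0.00018594,
       -0.00011267]), 'joint_torque': array([-2.34697491e-04, -4.40036452e+01, -1.76596516e+01,  6.32374990e-02,
        5.81848703e-02, -1.45330782e-04]), 'position': array([0.25451715, 0.57044703, 0.403774  ]), 'tool_rot': array([ 2.08360248e-01,  9.78051540e-01, -1.01268937e-03, -4.09085590e-04]), 'ft_force': array([-0.73483594,  0.06127289, -0.32288705]), 'moment': array([ 0.01293861, -0.02131205,  0.02078815]), 'grip_force': 0.0, 'grip_width': 0.08736790902856696}
scene ['pixels', 'depth', 'fov_y', 'cx', 'cy', 'extrinsics'] [[ 0.46880715  0.56989351 -0.67486387 -0.20082037]
 [-0.88329467  0.29967928 -0.36053134 -0.35573616]
 [-0.00322175  0.76512333  0.64387569  0.83936548]
 [ 0.          0.          0.          1.        ]]
lid 0.64 [306. 316.  37.  30.] [ 0.426 -0.094  0.02 ] [[0.401, -0.123, 0.003], [0.465, -0.061, 0.041]] [100. 104. 105.]
lid 0.55
[... 222 characters left out ...]
 154. 168.]
top ['pixels', 'depth', 'fov_y', 'cx', 'cy', 'extrinsics'] [[-4.94942841e-04  9.77095155e-01 -2.12802285e-01  3.42292101e-01]
 [-9.99999871e-01 -4.60257998e-04  2.12530224e-04  5.21950732e-02]
 [ 1.09718299e-04  2.12802363e-01  9.77095257e-01  1.38903348e+00]
 [ 0.00000000e+00  0.00000000e+00  0.00000000e+00  1.00000000e+00]]
lid 0.78 [320. 275.  23.  21.] [ 0.437 -0.089  0.021] [[0.408, -0.121, 0.013], [0.469, -0.057, 0.044]] [106. 113. 118.]
lid 0.73 [348. 148.  24.  23.] [ 0.833 -0.185  0.02 ] [[0.804, -0.22, 0.002], [0.871, -0.154, 0.044]] [117. 128.  67.]
stand 0.81 [318. 238.  36.  36.] [ 0.551 -0.077  0.026] [[0.511, -0.126, 0.007], [0.604, -0.034, 0.085]] [127. 146. 159.]
```

Run:
```python
from h import *
a=cv2.imread("pics/scene.png");cv2.imwrite("pics/s2.png",a)
b=cv2.imread("pics/top.png")[190:310,260:380]
cv2.imwrite("pics/crop.png",cv2.resize(b,None,fx=5,fy=5,interpolation=cv2.INTER_CUBIC))
for n in("scene","top"):
    P=np.load(n+".npy").reshape(-1,3)
    def box(c,r,z0,z1):
        return P[(np.hypot(P[:,0]-c[0],P[:,1]-c[1])<r)&(P[:,2]>z0)&(P[:,2]<z1)]
    for nm,c,z0,z1 in(("bar",(.437,-.089),.034,.05),("lidtop",(.437,-.089),.015,.05),("neck",(.553,-.08),.072,.095)):
        Q=box(c,.055,z0,z1)[:,:2]
        if len(Q)<5: print(n,nm,len(Q));continue
        print(n,nm,len(Q),Q.mean(0).round(4),[np.round(x,4) for x in cv2.minAreaRect(Q.astype(np.float32)*1)],cv2.minEnclosingCircle(Q.astype(np.float32)))
    Q=P[(P[:,2]>.03)&(P[:,2]<.5)&(P[:,0]>.3)&(np.abs(P[:,0])<.95)&(np.abs(P[:,1])<.5)]
    g=np.unique((Q[:,:2]/.04).round().astype(int),axis=0)
    print([(round(x*.04,2),round(y*.04,2),round(Q[np.all((Q[:,:2]/.04).round()==(x,y),axis=1)][:,2].max(),3)) for x,y in g] if n=="top" else "")
```

```text
scene bar 166 [ 0.4346 -0.089 ] [array([ 0.4359, -0.0883]), array([0.0168, 0.0531]), np.float64(18.8118)] ((0.43324458599090576, -0.08922801911830902), 0.026647275313735008)
scene lidtop 766 [ 0.4297 -0.0913] [array([ 0.435 , -0.0892]), array([0.0722, 0.0699]), np.float64(26.6093)] ((0.4354764521121979, -0.08881308138370514), 0.037495654076337814)
scene neck 317 [ 0.5518 -0.0795] [array([ 0.555 , -0.0788]), array([0.0647, 0.0649]), np.float64(45.2315)] ((0.5563446879386902, -0.07791068404912949), 0.03481566905975342)

top bar 91 [ 0.4385 -0.0898] [array([ 0.4387, -0.0902]), array([0.0137, 0.0528]), np.float64(18.2514)] ((0.4382011890411377, -0.09033219516277313), 0.026654081419110298)
top lidtop 442 [ 0.4381 -0.0897] [array([ 0.4391, -0.0901]), array([0.0708, 0.0684]), np.float64(51.4557)] ((0.438587486743927, -0.08982440084218979), 0.03628098964691162)
top neck 170 [ 0.5565 -0.0791] [array([ 0.558 , -0.0804]), array([0.0633, 0.0615]), np.float64(87.3653)] ((0.5580305457115173, -0.07987616211175919), 0.032459355890750885)
[(np.float64(0.32), np.float64(0.12), np.float64(0.121)), (np.
[... 14472 characters left out ...]
.float64(0.233)), (np.float64(0.96), np.float64(-0.04), np.float64(0.233)), (np.float64(0.96), np.float64(0.0), np.float64(0.265)), (np.float64(0.96), np.float64(0.04), np.float64(0.276)), (np.float64(0.96), np.float64(0.08), np.float64(0.269)), (np.float64(0.96), np.float64(0.12), np.float64(0.281)), (np.float64(0.96), np.float64(0.16), np.float64(0.262)), (np.float64(0.96), np.float64(0.2), np.float64(0.125)), (np.float64(0.96), np.float64(0.24), np.float64(0.142)), (np.float64(0.96), np.float64(0.28), np.float64(0.147)), (np.float64(0.96), np.float64(0.32), np.float64(0.143)), (np.float64(0.96), np.float64(0.36), np.float64(0.043)), (np.float64(0.96), np.float64(0.44), np.float64(0.111))]
```

View pics/scene.png

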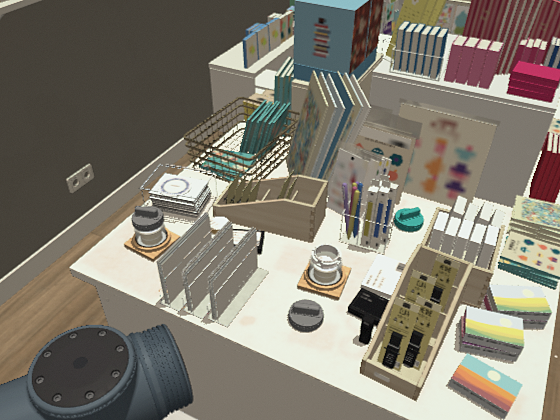

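View pics/crop.png

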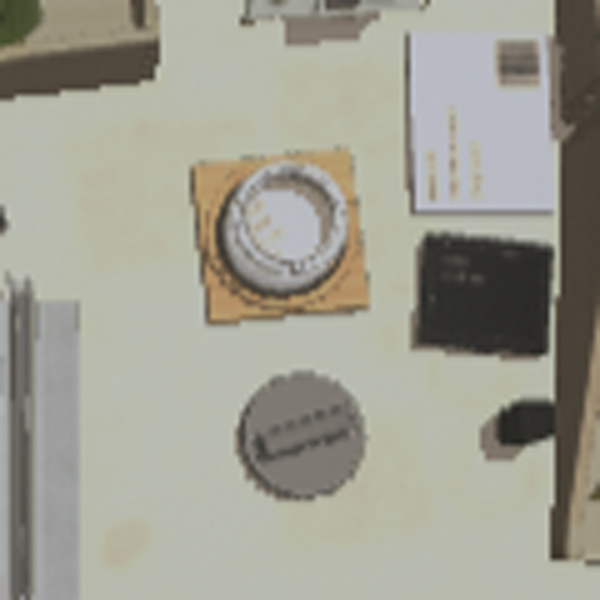

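Candidates in the scene picture: the grey lid at (306,316), the turquoise look-alike at (408,219) and the closed jar's fixed lid at (147,218). I choose (306,316): the close crop shows it grey, right side up and loose. Its bar runs along about 108° in the world. The open jar is at scene (325,268), with bare white neck.

Request:
step_arm --pt "0.0152 -0.055 -0.003 0 0 -4" --pt "0.0152 -0.055 -0.003 0 0 -4" --pt "0.0152 -0.055 -0.003 0 0 -4" --pt "0.0152 -0.055 -0.003 0 0 -4" --pt "0.0152 -0.055 -0.003 0 0 -4" --pt "0.0152 -0.055 -0.003 0 0 -4" --pt "0.0152 -0.055 -0.003 0 0 -4" --pt "0.0152 -0.055 -0.003 0 0 -4" --pt "0.0152 -0.055 -0.003 0 0 -4" --pt "0.0152 -0.055 -0.003 0 0 -4" --pt "0.0152 -0.055 -0.003 0 0 -4" --pt "0.0152 -0.055 -0.003 0 0 -4" --jaw 0.06

```text
time: 1.8
position: [0.4374, -0.0913, 0.3689]
tool_rot: [0.589, 0.808, 0.0, 0.0]
ft_force: [0.7, 0.1, 0.0]
grip_width: 0.06
grip_force: 0.0
```

Request:
step_arm --pt "0 0 0 0 0 0" --pt "0 0 0 0 0 0" --pt "0 0 0 0 0 0"

```text
time: 2.17
position: [0.4364, -0.0879, 0.3687]
tool_rot: [0.587, 0.809, -0.0, -0.001]
ft_force: [0.7, -0.8, 0.3]
grip_width: 0.0598
grip_force: 0.0
```

```bash
cat >> h.py <<'E'
def wrist():
    o=get_obs();c=camera("wrist")
    T=np.eye(4);T[:3,:3]=R.from_quat(o["tool_rot"]).as_matrix();T[:3,3]=o["position"]
    return o,c,world(c,T@np.array(c["mount"]))
E
python3 - <<'E'
from h import *
print(robot.tip_extent)
o,c,P=wrist();print(o);cv2.imwrite("pics/w1.png",c["pixels"]);np.save("w1",P);print(c["mount"],c["fov_y"])
P=P[c["depth"]>0]
for nm,cc,z0,z1 in(("bar",(.437,-.089),.034,.05),("lidtop",(.437,-.089),.01,.05),("rim",(.557,-.08),.078,.095),("table",(.437,-.089),-.02,.01)):
    Q=P[(np.hypot(P[:,0]-cc[0],P[:,1]-cc[1])<.055)&(P[:,2]>z0)&(P[:,2]<z1)]
    if len(Q)>5: X=Q[:,:2].astype(np.float32);print(nm,len(Q),np.median(Q,0).round(4),cv2.minAreaRect(X*1000),cv2.minEnclosingCircle(X))
E
```

```text
0.1822
{'time': 2.175, 'q': array([-4.50741414e-01,  3.45503648e-01,  1.90734390e+00,  2.35157389e-04,
        8.90043953e-01, -7.66080898e-01]), 'joint_velocities': array([ 0.00769305, -0.00234336, -0.00086046, -0.00138815, -0.00349112,
        0.00056737]), 'joint_torque': array([-4.27704547e-01, -3.03142655e+01, -1.29868090e+01,  8.65819165e-03,
        6.83633890e-02,  7.56126465e-04]), 'position': array([ 0.43642713, -0.08787624,  0.36869409]), 'tool_rot': array([ 5.87367556e-01,  8.09320038e-01, -2.44444526e-05, -6.55355768e-04]), 'ft_force': array([ 0.68551528, -0.83308285,  0.26361526]), 'moment': array([-0.11528074,  0.02636738,  0.01575362]), 'grip_force': 0.0, 'grip_width': 0.0597850500210986}
[[ 7.13864702e-04  9.67110496e-01  2.54355615e-01  6.93918539e-02]
 [ 9.99999709e-01 -6.22122084e-04 -4.41129233e-04 -1.24527338e-03]
 [-2.68380466e-04  2.54355856e-01 -9.67110659e-01  2.03124136e-02]
 [ 0.00000000e+00  0.00000000e+00  0.00000000e+00  1.00000000e+00]] 64.73723265877445
bar 765 [ 0.4375 -0.0863  0.0402] ((438.08111572265625, -87.49594116210938), (13.393768310546875, 52.92472457885742), 17.93716812133789) ((0.43775567412376404, -0.08772891014814377), 0.026671074330806732)
lidtop 3855 [ 0.4364 -0.0854  0.02  ] ((437.92138671875, -87.46794891357422), (71.63626098632812, 71.84353637695312), 32.04547119140625) ((0.43798211216926575, -0.08807478100061417), 0.036750055849552155)
rim 1210 [ 0.5401 -0.0626  0.0803] ((550.4017944335938, -71.18727111816406), (64.5025405883789, 46.80275344848633), 46.4807243347168) ((0.5568175315856934, -0.07725117355585098), 0.03280850499868393)
table 4239 [ 0.4311 -0.0799 -0.0006] ((437.21209716796875, -89.12699890136719), (109.58635711669922, 109.18836212158203), 62.09297561645508) ((0.43700340390205383, -0.08903148770332336), 0.055093348026275635)
```

View pics/w1.png

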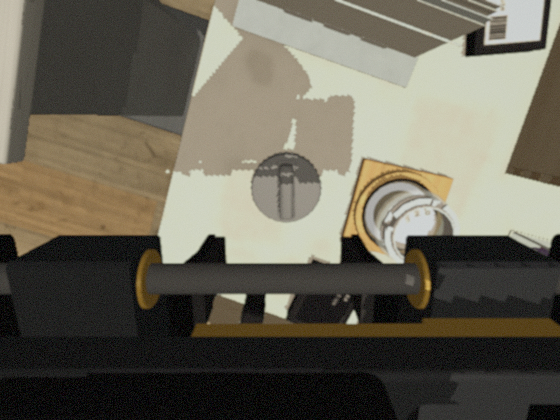

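Request:
step_arm --pt "0.0005 -0.0003 -0.03 0 0 0" --pt "0.0005 -0.0003 -0.03 0 0 0" --pt "0.0005 -0.0004 -0.03 0 0 0" --pt "0 0 -0.03 0 0 0" --pt "0 0 -0.02 0 0 0" --pt "0 0 -0.012 0 0 0" --pt "0 0 -0.007 0 0 0" --pt "0 0 -0.003 0 0 0" --pt "0 0 0 0 0 0" --pt "0 0 0 0 0 0"

```text
time: 3.48
position: [0.4387, -0.0904, 0.2072]
tool_rot: [0.588, 0.809, 0.0, 0.001]
ft_force: [-0.1, -1.2, 0.3]
grip_width: 0.0597
grip_force: 0.0
```

Request:
step_arm --pt "0 0 -0.0015 0 0 0" --pt "0 0 0 0 0 0" --pt "0 0 0 0 0 0" --pt "0 0 0 0 0 0" --pt "0 0 0 0 0 0" --pt "0 0 0 0 0 0" --jaw 0.0 --squeeze 25

```text
time: 4.22
position: [0.4387, -0.0903, 0.2053]
tool_rot: [0.588, 0.809, 0.0, 0.0]
ft_force: [-0.5, 0.2, 0.4]
grip_width: 0.0136
grip_force: 25.0
```

Request:
step_arm --pt "0 0 0 0 0 0" --pt "0 0 0 0 0 0" --pt "0 0 0 0 0 0"

```text
time: 4.6
position: [0.4387, -0.0903, 0.2053]
tool_rot: [0.588, 0.809, 0.0, 0.0]
ft_force: [-0.2, -0.5, -0.8]
grip_width: 0.0136
grip_force: 25.0
```

Request:
step_arm --pt "0 0 0.01 0 0 0" --pt "0 0 0.03 0 0 0" --pt "0 0 0.04 0 0 0" --pt "0 0 0.04 0 0 0" --pt "0 0 0.01 0 0 0" --pt "0 0 0 0 0 0" --pt "0 0 0 0 0 0"

```text
time: 5.48
position: [0.438, -0.0901, 0.3341]
tool_rot: [0.588, 0.809, -0.0, -0.001]
ft_force: [-0.4, -0.3, -0.7]
grip_width: 0.0141
grip_force: 25.0
```

Run:
```python
from h import *
from scipy.optimize import least_squares
o=get_obs();print(o["position"],o["ft_force"],o["moment"],o["grip_width"])
for n in("top","scene"):
    c=camera(n);P=world(c)
    cv2.imwrite(f"pics/{n}_lift.png",c["pixels"])
    P=P[c["depth"]>0]
    for nm,cc,z0,z1,r in(("rim",(.557,-.08),.081,.095,.055),("neck",(.557,-.08),.073,.095,.055),("lid",(.4387,-.09),.125,.14,.045)):
        Q=P[(np.hypot(P[:,0]-cc[0],P[:,1]-cc[1])<r)&(P[:,2]>z0)&(P[:,2]<z1)]
        if len(Q)<6: print(n,nm,len(Q));continue
        X=Q[:,:2].astype(np.float32)
        f=least_squares(lambda p:np.hypot(X[:,0]-p[0],X[:,1]-p[1])-p[2],[*cc,.025],loss="soft_l1",f_scale=.002).x
        print(n,nm,len(Q),np.median(Q[:,2]),f.round(4),cv2.minAreaRect(X*1000),cv2.minEnclosingCircle(X))
```

```text
[ 0.43804394 -0.09005752  0.33413874] [-0.40173697 -0.33744343 -0.68045435] [-0.11396626  0.02624324 -0.00731682] 0.01405845365754378
top rim 33 0.08318993399969155 [ 0.5586 -0.0802  0.0268] ((573.6804809570312, -74.10366821289062), (28.121355056762695, 60.03053665161133), 15.822488784790039) ((0.5619601607322693, -0.07742515206336975), 0.03012247383594513)
top neck 74 0.08029624267059332 [ 0.5577 -0.0799  0.0284] ((572.6832885742188, -74.19599914550781), (31.4833984375, 63.3043327331543), 18.80765151977539) ((0.5590872764587402, -0.0788334533572197), 0.03176474943757057)
top lid 0
scene rim 36 0.08226455851414854 [ 0.5552 -0.0796  0.0256] ((560.3523559570312, -97.71366882324219), (50.24190139770508, 23.039634704589844), 15.646697998046875) ((0.5575317144393921, -0.0876428633928299), 0.02524336241185665)
scene neck 119 0.0793814059274508 [ 0.5546 -0.0795  0.0271] ((559.4288940429688, -97.6235122680664), (56.67898941040039, 23.82593536376953), 17.38118553161621) ((0.556602954864502, -0.08859540522098541), 0.02847052365541458)
scene lid 150 0.13439427999784254 [ 0.435  -0.088   0.0363] ((413.3804016113281, -95.41319274902344), (32.2463264465332, 70.86305236816406), 17.935108184814453) ((0.4279518723487854, -0.09069687873125076), 0.03554072603583336)
```

Request:
step_arm --pt "0.02 0.0016 0 0 0 0" --pt "0.03 0.0025 0 0 0 0" --pt "0.03 0.0025 0 0 0 0" --pt "0.025 0.002 0 0 0 0" --pt "0.015 0.0012 0 0 0 0" --pt "0 0 -0.02 0 0 0" --pt "0 0 -0.013 0 0 0" --pt "0 0 -0.006 0 0 0" --pt "0 0 0 0 0 0" --pt "0 0 0 0 0 0"

```text
time: 6.82
position: [0.5587, -0.0806, 0.2967]
tool_rot: [0.588, 0.809, 0.0, 0.0]
ft_force: [-0.0, -0.2, -0.6]
grip_width: 0.0137
grip_force: 25.0
```

Request:
step_arm --pt "0 0 -0.001 0 0 0" --pt "0 0 -0.001 0 0 0" --pt "0 0 -0.001 0 0 0" --pt "0 0 0 0 0 0" --pt "0 0 0 0 0 0"

```text
time: 7.45
position: [0.5586, -0.0805, 0.2932]
tool_rot: [0.588, 0.809, 0.0, 0.0]
ft_force: [0.1, -0.3, -1.1]
grip_width: 0.0139
grip_force: 25.0
```

Request:
step_arm --pt "-0.0004 0 -0.001 0 0 0" --pt "0 0 -0.001 0 0 0" --pt "0 0 -0.001 0 0 0" --pt "0 0 -0.001 0 0 0" --pt "0 0 -0.001 0 0 0" --pt "0 0 0 0 0 0" --pt "0 0 0 0 0 0"

```text
time: 8.32
position: [0.5582, -0.0805, 0.2883]
tool_rot: [0.588, 0.809, -0.0, 0.0]
ft_force: [-0.3, -0.4, -1.2]
grip_width: 0.0137
grip_force: 25.0
```

Run:
```python
from h import *
o=get_obs();print(o["position"],o["ft_force"],o["moment"])
c=camera("scene");cv2.imwrite("pics/near.png",cv2.resize(c["pixels"][180:320,260:400],None,fx=4,fy=4,interpolation=cv2.INTER_CUBIC))
```

```text
[ 0.55820164 -0.08047516  0.28825744] [-0.26916506 -0.35845285 -1.18435085] [-0.01958923  0.04284517 -0.0315773 ]
```

View pics/near.png

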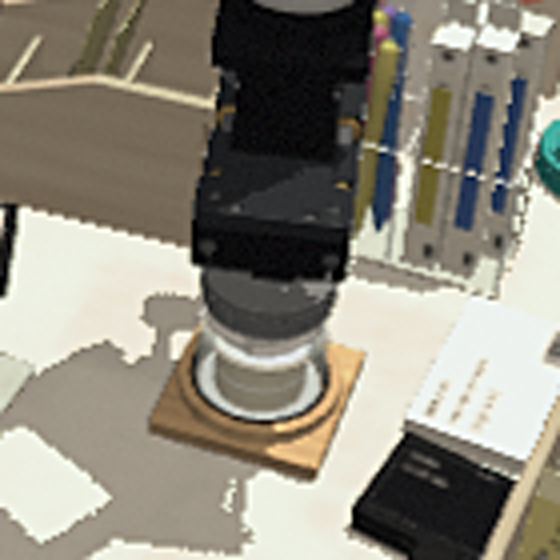

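The picture shows the gripped lid level over the jar neck, at about (268,300) in the crop and concentric with the jar. Nothing is touching yet, so I keep lowering.

Request:
step_arm --pt "0 0 -0.001 0 0 0" --pt "0 0 0 0 0 0" --pt "0 0 -0.001 0 0 0" --pt "0 0 0 0 0 0" --pt "0 0 0 0 0 0"

```text
time: 9.0
position: [0.5582, -0.0805, 0.2862]
tool_rot: [0.588, 0.809, -0.0, -0.0]
ft_force: [0.1, 0.3, -0.8]
grip_width: 0.0137
grip_force: 25.0
```

Request:
step_arm --pt "0 0 -0.001 0 0 0" --pt "0 0 0 0 0 0" --pt "0 0 0 0 0 0"

```text
time: 9.38
position: [0.5582, -0.0805, 0.2852]
tool_rot: [0.588, 0.809, 0.0, -0.0]
ft_force: [0.2, 0.0, -1.1]
grip_width: 0.0139
grip_force: 25.0
```

Request:
step_arm --pt "0 0 -0.0005 0 0 0" --pt "0 0 0 0 0 0" --pt "0 0 0 0 0 0"

```text
time: 9.75
position: [0.5582, -0.0805, 0.2849]
tool_rot: [0.588, 0.809, 0.0, 0.0]
ft_force: [-0.8, 0.2, 0.6]
grip_width: 0.0137
grip_force: 25.0
```

Request:
step_arm --pt "0 0 -0.0005 0 0 0" --pt "0 0 0 0 0 0" --pt "0 0 0 0 0 0"

```text
time: 10.12
position: [0.5582, -0.0805, 0.2846]
tool_rot: [0.588, 0.809, 0.0, 0.0]
ft_force: [-1.7, 0.2, 4.8]
grip_width: 0.0136
grip_force: 25.0
```

Request:
step_arm --pt "0 0 0 0 0 3" --pt "0 0 0 0 0 3" --pt "0 0 0 0 0 3" --pt "0 0 0 0 0 0"

```text
time: 10.62
position: [0.5588, -0.0805, 0.2847]
tool_rot: [0.523, 0.852, 0.0, 0.001]
ft_force: [1.6, 0.9, 4.1]
grip_width: 0.014
grip_force: 25.0
```

```bash
python3 -c "
from rig import *
o=get_obs();print(o['position'],o['ft_force'],o['moment'],o['tool_rot'])"
```

```text
[ 0.55878884 -0.08052902  0.28468896] [1.58775094 0.88497871 4.13722419] [ 0.13283004 -0.09086789  0.10060658] [5.23119513e-01 8.52258536e-01 4.18404425e-04 1.08975590e-03]
```

Request:
step_arm --pt "0 0 0 0 0 4" --pt "0 0 0 0 0 4" --pt "0 0 0 0 0 0"

```text
time: 11.0
position: [0.5588, -0.0805, 0.2847]
tool_rot: [0.463, 0.886, 0.0, 0.001]
ft_force: [2.2, 1.3, 5.8]
grip_width: 0.0136
grip_force: 25.0
```

Request:
step_arm --pt "0 0 0 0 0 4" --pt "0 0 0 0 0 4" --pt "0 0 0 0 0 0"

```text
time: 11.38
position: [0.5588, -0.0806, 0.2847]
tool_rot: [0.4, 0.916, 0.0, 0.001]
ft_force: [1.2, 1.0, 5.2]
grip_width: 0.0138
grip_force: 25.0
```

Request:
step_arm --pt "0 0 0 0 0 4" --pt "0 0 0 0 0 4" --pt "0 0 0 0 0 0"

```text
time: 11.75
position: [0.559, -0.0804, 0.2847]
tool_rot: [0.336, 0.942, 0.0, 0.002]
ft_force: [2.3, 1.8, 5.4]
grip_width: 0.0139
grip_force: 25.0
```

Request:
step_arm --pt "0 0 0 0 0 4" --pt "0 0 0 0 0 4" --pt "0 0 0 0 0 0"

```text
time: 12.12
position: [0.5589, -0.0803, 0.2848]
tool_rot: [0.269, 0.963, 0.0, 0.001]
ft_force: [2.0, 2.0, 6.8]
grip_width: 0.0137
grip_force: 25.0
```

Request:
step_arm --pt "0 0 0 0 0 4" --pt "0 0 0 0 0 4" --pt "0 0 0 0 0 0"

```text
time: 12.5
position: [0.559, -0.0801, 0.2847]
tool_rot: [0.201, 0.98, 0.001, 0.001]
ft_force: [2.9, 3.4, 5.8]
grip_width: 0.014
grip_force: 25.0
```

```bash
python3 -c "
from rig import *
o=get_obs();print(o['q'],o['ft_force'],o['moment'],o['tool_rot'])"
```

```text
[-0.34061696  0.61367719  1.69030589  0.00210711  0.83508019 -1.50719039] [2.89743478 3.40267391 5.83757059] [ 0.72156366 -0.57986619  0.00244745] [2.01429671e-01 9.79501851e-01 5.99849041e-04 1.36054038e-03]
```

Request:
step_arm --pt "0.0005 0.0006 0 0 0 4" --pt "0 0 0 0 0 4" --pt "0 0 0 0 0 0"

```text
time: 12.88
position: [0.5594, -0.0797, 0.2846]
tool_rot: [0.133, 0.991, 0.0, 0.001]
ft_force: [3.3, 2.7, 5.6]
grip_width: 0.0142
grip_force: 25.0
```

Request:
step_arm --pt "0.0004 0.0004 0 0 0 4" --pt "0 0 0 0 0 4" --pt "0 0 0 0 0 0"

```text
time: 13.25
position: [0.5594, -0.0791, 0.2838]
tool_rot: [0.063, 0.998, 0.0, 0.0]
ft_force: [4.8, 3.2, 1.2]
grip_width: 0.0139
grip_force: 25.0
```

Request:
step_arm --pt "0 0 -0.001 0 0 0" --pt "0 0 -0.001 0 0 0" --pt "0 0 0 0 0 0"

```text
time: 13.62
position: [0.5594, -0.0789, 0.2818]
tool_rot: [0.063, 0.998, 0.001, 0.0]
ft_force: [3.8, 4.0, 0.8]
grip_width: 0.0138
grip_force: 25.0
```

```bash
python3 -c "
from rig import *
o=get_obs();print(o['position'],o['ft_force'],o['moment'],o['tool_rot'])"
```

```text
[ 0.55936021 -0.0789238   0.28180094] [3.83287191 4.0152421  0.82603701] [ 0.86709445 -0.84167    -0.0623984 ] [6.32418942e-02 9.97997925e-01 6.80760579e-04 3.75368182e-04]
```

Request:
step_arm --pt "0.0004 0.0004 -0.001 0 0 0" --pt "0 0 -0.001 0 0 0" --pt "0 0 -0.001 0 0 0" --pt "0 0 -0.001 0 0 0" --pt "0 0 0 0 0 0"

```text
time: 14.25
position: [0.5596, -0.0788, 0.278]
tool_rot: [0.062, 0.998, 0.0, 0.0]
ft_force: [3.2, 4.1, 1.5]
grip_width: 0.0133
grip_force: 25.0
```

Request:
step_arm --pt "0.0003 0.0004 -0.001 0 0 0" --pt "0 0 -0.0005 0 0 0" --pt "0 0 0 0 0 0"

```text
time: 14.62
position: [0.5597, -0.0786, 0.2765]
tool_rot: [0.062, 0.998, 0.0, -0.0]
ft_force: [2.7, 3.7, 1.3]
grip_width: 0.0137
grip_force: 25.0
```

Request:
step_arm --pt "0 0 -0.0005 0 0 0" --pt "0 0 0 0 0 0" --pt "0 0 0 0 0 0"

```text
time: 15.0
position: [0.5597, -0.0786, 0.2763]
tool_rot: [0.062, 0.998, 0.0, -0.0]
ft_force: [3.6, 3.5, 3.3]
grip_width: 0.0137
grip_force: 25.0
```

Request:
step_arm --pt "0.0003 0.0003 0 0 0 -4" --pt "0 0 0 0 0 -4" --pt "0 0 0 0 0 0"

```text
time: 15.38
position: [0.5597, -0.0785, 0.2763]
tool_rot: [0.13, 0.991, -0.0, -0.001]
ft_force: [0.9, 2.2, 4.3]
grip_width: 0.0139
grip_force: 25.0
```

```bash
python3 -c "
from rig import *
o=get_obs();print(o['position'],o['ft_force'],o['moment'],o['tool_rot'])"
```

```text
[ 0.559726   -0.07851155  0.27627683] [0.94174264 2.21140073 4.31085787] [ 0.44390702 -0.15736127 -0.04121836] [ 1.30434776e-01  9.91456665e-01 -2.93486630e-04 -6.02901058e-04]
```

Request:
step_arm --pt "0 0.0002 0 0 0 -4" --pt "0 0 -0.0001 0 0 -4" --pt "0 0 0 0 0 0"

```text
time: 15.75
position: [0.5598, -0.0786, 0.2759]
tool_rot: [0.199, 0.98, -0.0, -0.001]
ft_force: [0.6, 0.6, 1.2]
grip_width: 0.0135
grip_force: 25.0
```

Request:
step_arm --pt "0 0 -0.0004 0 0 -4" --pt "0 0 -0.0003 0 0 -4" --pt "0 0 0 0 0 0"

```text
time: 16.12
position: [0.5597, -0.0785, 0.2753]
tool_rot: [0.267, 0.964, -0.0, -0.001]
ft_force: [-0.6, 1.2, 2.7]
grip_width: 0.0135
grip_force: 25.0
```

```bash
python3 -c "
from rig import *
o=get_obs();print(o['position'],o['ft_force'],o['moment'],o['tool_rot'])"
```

```text
[ 0.5597165  -0.0784599   0.27532782] [-0.61634593  1.23737966  2.67018917] [ 0.12480363  0.0351285  -0.05741775] [ 2.66504990e-01  9.63833274e-01 -4.04233113e-04 -5.88212139e-04]
```

Request:
step_arm --pt "0 0 -0.0003 0 0 -4" --pt "0 0 -0.0003 0 0 -4" --pt "0 0 0 0 0 0"

```text
time: 16.5
position: [0.5598, -0.0784, 0.2748]
tool_rot: [0.333, 0.943, -0.0, -0.0]
ft_force: [-0.5, 0.1, 2.2]
grip_width: 0.0138
grip_force: 25.0
```

Request:
step_arm --pt "0 0 -0.0003 0 0 -4" --pt "0 0 -0.0003 0 0 -4" --pt "0 0 0 0 0 0"

```text
time: 16.88
position: [0.56, -0.0784, 0.2742]
tool_rot: [0.398, 0.917, -0.0, -0.0]
ft_force: [-0.7, -0.3, 2.2]
grip_width: 0.0138
grip_force: 25.0
```

Request:
step_arm --pt "0 0 -0.0003 0 0 -4" --pt "0 0 -0.0003 0 0 -4" --pt "0 0 0 0 0 0"

```text
time: 17.25
position: [0.5601, -0.0784, 0.2737]
tool_rot: [0.461, 0.887, -0.0, 0.0]
ft_force: [-0.0, -0.2, 2.3]
grip_width: 0.0139
grip_force: 25.0
```

```bash
python3 -c "
from rig import *
o=get_obs();print(o['position'],o['ft_force'],o['moment'],o['tool_rot'])"
```

```text
[ 0.56011827 -0.07836313  0.2736544 ] [-0.04560398 -0.19231881  2.30240929] [-0.07845656 -0.01882366 -0.051651  ] [ 4.60904764e-01  8.87449574e-01 -2.03097815e-04  1.05657214e-04]
```

Request:
step_arm --pt "0 0 -0.0003 0 0 -4" --pt "0 0 -0.0003 0 0 -4" --pt "0 0 0 0 0 0"

```text
time: 17.62
position: [0.5601, -0.0784, 0.2731]
tool_rot: [0.522, 0.853, -0.0, 0.0]
ft_force: [-0.5, -1.2, 2.7]
grip_width: 0.0139
grip_force: 25.0
```

Request:
step_arm --pt "0 0 -0.0003 0 0 -3" --pt "0 0 -0.0001 0 0 -3" --pt "0 0 0 0 0 0"

```text
time: 18.0
position: [0.5602, -0.0786, 0.2727]
tool_rot: [0.566, 0.825, -0.0, 0.0]
ft_force: [-0.8, -2.3, 2.8]
grip_width: 0.0135
grip_force: 25.0
```

```bash
python3 -c "
from rig import *
o=get_obs();print(o['position'],o['ft_force'],o['moment'],o['tool_rot'])"
```

```text
[ 0.56016221 -0.07855257  0.27269355] [-0.83370111 -2.33108065  2.77048311] [-0.51641533  0.10620051 -0.01320991] [ 5.65568696e-01  8.24701058e-01 -3.18812178e-04  3.36646189e-04]
```

Request:
step_arm --pt "0 -0.0002 -0.0001 0 0 -2" --pt "0 0 0 0 0 0"

```text
time: 18.25
position: [0.5601, -0.0786, 0.2726]
tool_rot: [0.581, 0.814, -0.0, 0.0]
ft_force: [-0.0, -2.2, 2.3]
grip_width: 0.0136
grip_force: 25.0
```

```bash
python3 -c "
from rig import *
o=get_obs();print(o['position'],o['ft_force'],o['moment'],o['tool_rot'])"
```

```text
[ 0.56013151 -0.07862237  0.27255218] [-0.03806197 -2.22035129  2.30365967] [-0.6307397   0.09146777 -0.03683116] [ 5.80842382e-01  8.14016008e-01 -1.72907130e-04  1.90645856e-04]
```

Request:
step_arm --pt "0 -0.0002 0 0 0 -2" --pt "0 0 0 0 0 0"

```text
time: 18.5
position: [0.56, -0.0786, 0.2724]
tool_rot: [0.595, 0.803, -0.0, -0.0]
ft_force: [0.5, -2.1, 1.8]
grip_width: 0.0138
grip_force: 25.0
```

```bash
python3 -c "
from rig import *
o=get_obs();print(o['position'],o['ft_force'],o['moment'],o['tool_rot'])"
```

```text
[ 0.55999147 -0.07859858  0.27242351] [ 0.54247213 -2.10567408  1.76423156] [-0.56596936  0.10396684 -0.02947947] [ 5.95313544e-01  8.03493462e-01 -1.02849966e-04 -1.75390806e-04]
```

Request:
step_arm --pt "0 0 -0.0002 0 0 -2" --pt "0 0 0 0 0 0"

```text
time: 18.75
position: [0.56, -0.0786, 0.2723]
tool_rot: [0.609, 0.793, -0.0, -0.0]
ft_force: [-0.4, -3.1, 1.7]
grip_width: 0.0135
grip_force: 25.0
```

```bash
python3 -c "
from rig import *
o=get_obs();print(o['position'],o['ft_force'],o['moment'],o['tool_rot'])"
```

```text
[ 0.56004021 -0.07860032  0.27234654] [-0.40284757 -3.07544919  1.71162751] [-0.59478733  0.13362166  0.06453027] [ 6.09285969e-01  7.92950565e-01 -7.47462172e-05 -6.17237365e-05]
```

Request:
step_arm --pt "0 0 -0.0001 0 0 -2" --pt "0 0 0 0 0 0"

```text
time: 19.0
position: [0.5599, -0.0786, 0.2723]
tool_rot: [0.623, 0.782, -0.0, -0.0]
ft_force: [-1.3, -2.4, 2.8]
grip_width: 0.0138
grip_force: 25.0
```

```bash
python3 -c "
from rig import *
o=get_obs();print(o['position'],o['ft_force'],o['moment'],o['tool_rot'])"
```

```text
[ 0.5599094  -0.07857767  0.27226606] [-1.25371133 -2.36259718  2.82453422] [-0.63547532  0.28388229  0.08892613] [ 6.22889312e-01  7.82309910e-01 -2.37241220e-04 -2.30976007e-04]
```

Request:
step_arm --pt "0 0 0 0 0 -2" --pt "0 0 0 0 0 0"

```text
time: 19.25
position: [0.5598, -0.0787, 0.2723]
tool_rot: [0.636, 0.772, -0.001, -0.0]
ft_force: [-2.5, -4.4, 4.1]
grip_width: 0.0137
grip_force: 25.2
```

```bash
python3 -c "
from rig import *
o=get_obs();print(o['position'],o['ft_force'],o['moment'],o['tool_rot'])"
```

```text
[ 0.55975994 -0.0786972   0.27227356] [-2.50353385 -4.44991057  4.13253813] [-0.88984558  0.57304893  0.42224565] [ 6.36091105e-01  7.71613652e-01 -6.28280355e-04 -2.88933711e-04]
```

Request:
step_arm --pt "0 0 0 0 0 -1.5" --pt "0 0 0 0 0 0"

```text
time: 19.5
position: [0.5597, -0.0787, 0.2723]
tool_rot: [0.646, 0.763, -0.001, -0.0]
ft_force: [-3.3, -4.9, 4.5]
grip_width: 0.0141
grip_force: 25.6
```

```bash
python3 -c "
from rig import *
o=get_obs();print(o['position'],o['ft_force'],o['moment'],o['tool_rot'])"
```

```text
[ 0.5597269  -0.07872687  0.27226872] [-3.31736912 -4.8509153   4.45868092] [-0.94096382  0.60746648  0.54600953] [ 6.45974611e-01  7.63358462e-01 -7.61207539e-04 -2.86547078e-04]
```

The turning moment jumped at the level end of the track: the lid is home against its stop. I relax the twist before letting go.

Request:
step_arm --pt "0 0 0 0 0 1.5" --pt "0 0 0.0002 0 0 0"

```text
time: 19.75
position: [0.5597, -0.0788, 0.2723]
tool_rot: [0.636, 0.771, -0.001, -0.0]
ft_force: [-3.1, -4.6, 1.1]
grip_width: 0.0136
grip_force: 25.1
```

```bash
python3 -c "
from rig import *
o=get_obs();print(o['position'],o['ft_force'],o['moment'],o['tool_rot'])"
```

```text
[ 0.55971812 -0.07878114  0.27232049] [-3.12200075 -4.62985974  1.076691  ] [-0.94267666  0.48595492  0.35676069] [ 6.36275745e-01  7.71461389e-01 -6.08662386e-04 -3.61055381e-04]
```

Now I relieve the sideways load and the last of the twist, reduce the grip and open gently.

Request:
step_arm --pt "-0.0003 -0.0005 0 0 0 0.7" --pt "0 0 0 0 0 0" --pt "0 0 0 0 0 0" --squeeze 8

```text
time: 20.12
position: [0.5597, -0.0789, 0.2723]
tool_rot: [0.632, 0.775, 0.0, -0.0]
ft_force: [-1.5, -2.4, 1.6]
grip_width: 0.014
grip_force: 8.0
```

```bash
python3 -c "
from rig import *
o=get_obs();print(o['position'],o['ft_force'],o['moment'],o['tool_rot'])"
```

```text
[ 0.55970998 -0.07885811  0.272331  ] [-1.47259792 -2.44336562  1.6170475 ] [-0.43138207  0.33181202  0.08310838] [ 6.31902426e-01  7.75047872e-01  1.28385114e-04 -3.21374387e-04]
```

Request:
step_arm --pt "0 0 0 0 0 0" --pt "0 0 0 0 0 0" --pt "0 0 0 0 0 0" --jaw 0.05

```text
time: 20.5
position: [0.5599, -0.0788, 0.2723]
tool_rot: [0.632, 0.775, 0.0, -0.0]
ft_force: [-0.1, 0.3, -0.2]
grip_width: 0.0361
grip_force: 0.0
```

Request:
step_arm --pt "0 0 0.005 0 0 0" --pt "0 0 0.015 0 0 0" --pt "0 0 0.03 0 0 0" --pt "0 0 0.04 0 0 0" --pt "0 0 0.03 0 0 0" --pt "0 0 0 0 0 0" --pt "0 0 0 0 0 0"

```text
time: 21.38
position: [0.5593, -0.0789, 0.3923]
tool_rot: [0.632, 0.775, -0.0, -0.0]
ft_force: [0.1, -0.2, 0.4]
grip_width: 0.0502
grip_force: 0.0
```

Run:
```python
from h import *
o=get_obs();print(o["time"],o["position"],o["ft_force"],o["grip_width"])
c=camera("scene");cv2.imwrite("pics/end.png",c["pixels"][150:350,240:440].repeat(3,0).repeat(3,1));P=world(c)[c["depth"]>0]
def rep(P):
    Q=P[np.hypot(P[:,0]-.558,P[:,1]+.08)<.034]
    for z0,z1 in((.08,.094),(.1,.115)):
        S=Q[(Q[:,2]>z0)&(Q[:,2]<z1)]
        if len(S)>5: print(len(S),np.median(S,0).round(4),cv2.minAreaRect(S[:,:2].astype(np.float32)*1000))
    A=Q[(Q[:,2]>.083)&(Q[:,2]<.093)]
    if len(A)>9:
        k=np.linalg.lstsq(np.c_[A[:,:2]-A[:,:2].mean(0),np.ones(len(A))],A[:,2],rcond=None)[0];print("plane",k)
rep(P)
o,c,P=wrist();rep(P[c["depth"]>0])
```

```text
21.375 [ 0.55931789 -0.07891037  0.39228403] [ 0.06124151 -0.22237536  0.44002951] 0.05021331954907935
347 [ 0.5457 -0.0849  0.0866] ((557.3675537109375, -80.548828125), (65.06890106201172, 66.64156341552734), 69.17047882080078)
153 [ 0.5535 -0.0783  0.1059] ((555.2633056640625, -77.89730834960938), (16.809694290161133, 52.40340042114258), 11.840858459472656)
plane [0.0007722  0.01550516 0.08687669]
3331 [ 0.5553 -0.078   0.0869] ((557.9486083984375, -79.55615997314453), (67.54601287841797, 65.93008422851562), 10.403151512145996)
1035 [ 0.5573 -0.0752  0.1073] ((557.4825439453125, -76.37770080566406), (13.9498929977417, 52.75712203979492), 13.366851806640625)
plane [-0.00189474  0.00624838  0.08700488]
```

View pics/end.png

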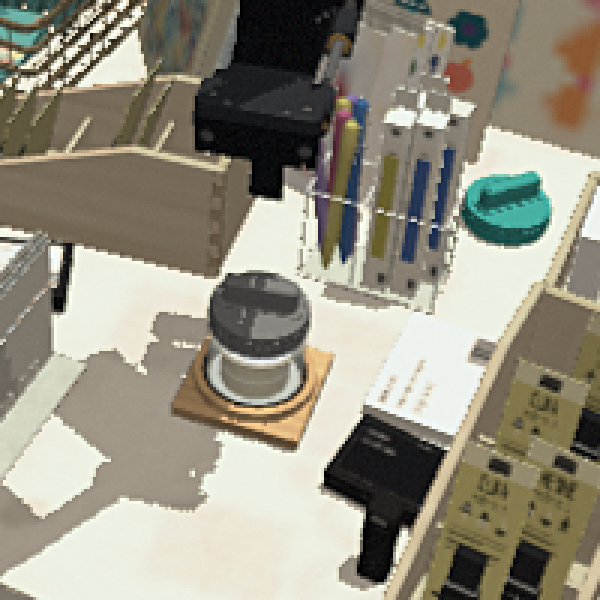

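The final picture shows the lid level on the jar at about (260,310) in the crop. Its top measures 87 mm against 87.25 mm expected fully home. The gripper is clear and the bystanders are untouched.

```bash
python3 -c "
from rig import *
print(hand_in())"
```

```text
the job is handed in; nothing more can be done
None
```

The grey lid is screwed fully home on the open jar and released, and the job is handed in; one caveat is that the turning moment briefly read 0.55 N m at the stop (0.5 is given as harmless) before I eased it off.

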